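# Load the cheese press with its rider weight

## Task

Put the cheese under full pressure: hang the larger of the two rider weights astride the press's lever, seated in the notch nearest the lever's free end, so that it hangs freely and the lever sinks all the way down. Let it down gently without slamming the lever, and leave the smaller weight where it stands.

Things in the scene. Friction and masses are not known exactly. Their poses are not given: they have to be found in the camera images.
- press: Lever cheese press, pale wood and steel, fixed. Origin: under the mould's centre, at worktop level. Own axes: lever along -y, z up. Base 150 (x) x 200 mm (y -90 to +110). Two cheeks, 58 mm over both, 170 mm high, at y = +85 mm carry the pivot at z = 150 mm. Mould 98 mm across, 83 mm high. Wall cupboards overhang the back of the worktop: 0.45 m up, front at world x = 0.57 m, clear of the work.
- press_lever (a joint): Lever hinge, rad: 0 level, positive = free end lower. Stops: -0.06 up, +0.05 down (cheese fully pressed). A spring holds the empty lever up; it takes about 4 to 5 N at the outer notch to press it down. Damped: the larger weight in the outer notch sinks it fully in under a second, the smaller one cannot. Wooden bar 20 mm wide, 24 mm high, ending 276 mm from the pivot.
- outer_notch (a point): Middle of the floor of the outer notch (nearest the free end) on the lever's top, 246 mm from the pivot; moves with the lever: about 178 mm above the worktop with the lever up, 151 mm with it down. Axes: x level across the lever, y along it towards the pivot, z up. The notch is 41 mm of flat lever top between two round steel cross bars 12 mm thick that stand 7 mm above its floor.
- inner_notch (a point): Middle of the floor of the other, inner notch, 194 mm from the pivot; otherwise like outer_notch. Not to be used here.
- large_rider: Larger rider weight, steel, about 0.8 kg: an upside-down U of 26 mm wide strap with a dark block outside each leg and an arched grip on top, standing on its blocks. Origin: centre of its underside. Axes: x from leg to leg, y along the strap's width (along the lever when hung), z up. Slot 44 mm wide, 74 mm deep, open below. Blocks 20 (x) x 62 (y) x 36 mm; 94 mm over both. Same either way round.
- large_rider_saddle (a point): Centre of the underside of the larger weight's bridge, 74 mm above its feet: the spot that rests on the lever. The bridge is 6 mm thick and 54 mm across. Axes as the body's.
- large_rider_grip (a point): Middle of the top bar of the larger weight's grip, 116 mm above its feet, 42 mm above the saddle: round rod 10 mm thick along the weight's x axis, straight for 20 mm, 54 mm wide overall, 31 mm free height under it. Pinch it from above, fingers closing along the weight's y axis. Axes as the body's.
- small_rider: Smaller rider weight, about 0.36 kg: same strap and grip (bar 116 mm above the feet) but smaller blocks, 13 x 34 x 24 mm; 80 mm over both. Origin and axes as for the larger one. It stays where it stands.
Things that resemble listed ones, but are neither listed nor needed, are in the scene too. Leave any yellow look-alike of the large_rider alone.

How it is judged:
By the outcome, as a careful person would: the job done as asked, in the order asked, and still so for the second after the job is handed in, with the robot touching nothing.
It also fails if it takes over 40 s, if anything falls off the work surface, if the arm or the gripper's body presses on something with over 40 N, if the wrist force passes 120 N, or if a joint passes its speed limit or range.

## Robot

A 6-joint arm with a two-finger parallel gripper is mounted at the origin on a cart in front of the work surface, level with it; the furniture and walls round the work are solid. World frame = base frame: x ahead of the robot, y to its left, z up, the work surface at z = 0. Lengths are in m, angles in rad, forces in N, time in s.
With the tool pointing down it reaches from about 0.3 to 0.85 m from the base axis. Payload 4.2 kg.
Tool frame: the origin (TCP) lies midway between the tips of the shut fingers; the grasp point (between the pads) lies 19 mm behind it (env.grip_point_offset is the distance from the TCP to the grasp point, in m); z points along the fingers, y is the line along which they close (so a half turn about z gives the same grasp; the last joint's range is limited). The gripper opens to 91 mm and grips with 3 to 60 N. Pads are 32 mm wide; open, the fingers measure 118 mm over their backs; the gripper's body (76 mm by 178 mm) begins 60 mm behind the grasp point.
Start: joints at [1.232, 0.32, 1.565, -0, 1.257, -0.02], TCP at [0.18, 0.546, 0.214] pointing down, gripper open.
Joint ranges: [-3.11, 3.11], [-0.84, 2.01], [0.21, 2.61], [-1.34, 4.49], [0.05, 2.63], [-2.56, 2.56]. Speed limits (rad/s): [2.57, 2.57, 3.14, 3.14, 3.14, 3.14].

## Interface

Orientations are given as a 3x3 rotation matrix whose columns are the frame's x, y, z axes.
In Python, from station import env gives the robot as it stands.
- The arm moves only by the tool carry_out, never from a script. Its argument "steps" is a list of rows, each a list of 3 entries, a list of its own where there are three numbers: the shift along the tool's x, y, z in mm, then the turn, a rotation vector about the tool's x, y, z in degrees, then the opening, from 0 (shut) to 1 (fully open). In form: [[[tx, ty, tz], [rx, ry, rz], gripper], ...]. A call has 1 to 8 rows; each row is the pose to reach, as a shift and turn from the pose commanded when the call began, along the tool's axes at that moment; what a row does not reach only later rows make up. A row lasts 1/10 s, in which the tool goes at most 50 mm and 8.59 degrees, less where a joint would pass 70% of its speed; a pose out of reach is approached as far as the arm can. A call with a gripper value outside its range is refused whole. The fingers move at their own pace and stop on an object; "squeeze" is the grip in N (left out, the last holds). Time passes only in rows, so rows that repeat a pose let the fingers close. It gives the time, the measured TCP pose, the force, the opening and the grip force at its end, in the units of the state.
- env.get_state(): the state, without advancing time (a new reading comes with each control period).
- env.capture(name): name is "side" or "top" or "wrist"; returns a dict with "image" (400x640x3 uint8, blue, green, red), "intrinsics" (3x3 intrinsics, pixels), "dist" ([k1, k2, p1, p2, k3] as OpenCV has them; the pictures are not rectified), "R" (3x3) and "t" (3): a world point X has camera coordinates R X + t; the wrist camera has in their place "T_tool_cam" (4x4, takes a point from camera to tool coordinates, whose origin is the TCP and whose axes are the flange's). Camera axes: x right, y down, z forward; pixel columns grow to the right and rows downward; lengths in m; the calibration is good to about 2 mm. A picture is of the moment at which its call begins: read the wrist's pose just before it. There is no depth.
- env.job_done(): hands the job in; it is judged then, once.
The state is a dict: "t": time; "q": joint angles; "joint_vel": joint speeds; "tau": joint torques, N m; "tcp_pos": TCP position; "ee_rot": TCP orientation; "ft_force": force on the tool from outside, world axes, zero at the start; "torque": the same for the moment, N m; "finger_gap": finger opening in m; "grasp_force": force on a finger pad.
Only numpy, scipy, OpenCV 4.12 (cv2) and the standard library are available. Lean on these libraries where they do the work, as an engineer would, in place of code of your own. Each camera call takes 0.05 s, during which the arm holds its last target. There are 200 camera calls.

## Working session

There is one attempt and no reset: what is moved stays moved. The work goes in short steps, Python scripts to look and compute and a tool call to move; the robot and the scene stay as the last step left them, time stands still between calls to the robot, and variables do not carry over. Pictures are saved under pics/ and viewed, at most 10 in all, crops included, and the job is handed in when it is done.

Besides the shell and the picture viewer there is one more tool, called in YAML: its name, and indented under it one key for each argument. carry_out: Moves the arm, as the interface text tells. Its arguments: {"type":"object","properties":{"steps":{"type":"array"},"squeeze":{"type":"number"}},"required":["steps"]}

```bash
ls; mkdir -p pics; python3 - <<'E'
from station import env
import cv2,numpy as np
s=env.get_state();print(s)
for n in ["side","top","wrist"]:
    c=env.capture(n);cv2.imwrite(f"pics/{n}0.png",c["image"])
    print(n,{k:np.round(v,4).tolist() for k,v in c.items() if k!="image"})
E
```

```text
pics
{'t': 0.0, 'q': array([ 1.23198970e+00,  3.20271416e-01,  1.56566879e+00, -3.01601559e-05,
        1.25737171e+00, -2.00303086e-02]), 'joint_vel': array([ 0.00029744, -0.00092233,  0.00117761,  0.00100727,  0.0002083 ,
        0.00042422]), 'tau': array([-1.53592602e-03, -4.12465346e+01, -2.31972599e+01,  7.27286492e-02,
        4.56078211e-02, -1.36893614e-04]), 'tcp_pos': array([0.18006764, 0.54555464, 0.21313601]), 'ee_rot': array([[-9.49622556e-01,  3.13395445e-01, -5.44357204e-04],
       [ 3.13395918e-01,  9.49621155e-01, -1.63106115e-03],
       [ 5.76598225e-06, -1.71949178e-03, -9.99998522e-01]]), 'ft_force': array([-0.44393374,  0.60729559, -0.95885812]), 'torque': array([0.07948238, 0.02988378, 0.01814282]), 'grasp_force': 0.0, 'finger_gap': 0.0912141995762558}
side {'intrinsics': [[434.7449, 0.0, 321.3783], [0.0, 434.7449, 198.9478], [0.0, 0.0, 1.0]], 'dist': [0.0303, 0.0, 0.0, 0.0, 0.0], 'R': [[0.9958, -0.0917, -0.0017], [-0.0451, -0.4735, -0.8796], [0.0799, 0.876, -0.4757]], 't': [-0.4932, -0.0122, 1.6202]}
top {'intrinsics': [[494.1639, 0.0, 311.9861], [0.0, 494.1639, 197.263], [0.0, 0.0, 1.0]], 'dist': [-0.0063, 0.0, 0.0, 0.0, 0.0], 'R': [[-0.0228, -0.9996, -0.0148], [-0.9856, 0.0249, -0.1675], [0.1678, 0.0108, -0.9858]], 't': [-0.299, 0.4662, 1.404]}
wrist {'intrinsics': [[330.4806, 0.0, 320.9082], [0.0, 330.4806, 195.7423], [0.0, 0.0, 1.0]], 'dist': [-0.0684, 0.0, 0.0, 0.0, 0.0], 'T_tool_cam': [[-0.0007, -0.9625, -0.2713, 0.0756], [1.0, -0.0004, -0.0012, 0.001], [0.001, -0.2713, 0.9625, -0.1708], [0.0, 0.0, 0.0, 1.0]]}
```

View pics/side0.png

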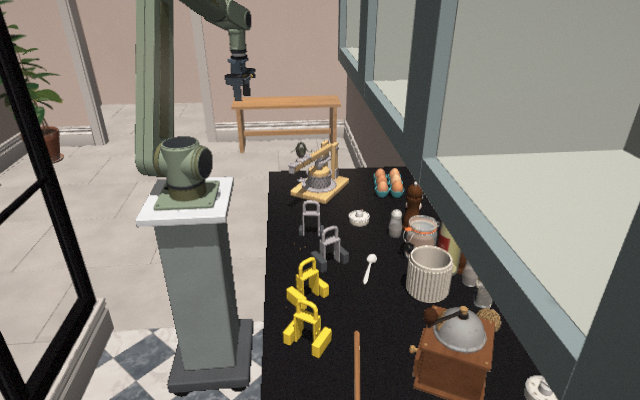

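View pics/top0.png

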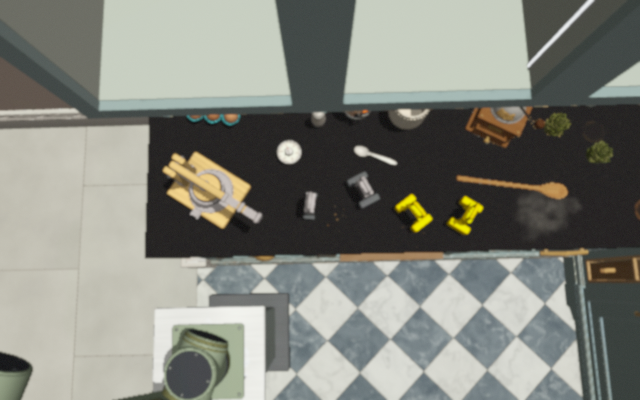

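The side view shows steel weights at about (311,218) and (330,246), with yellow look-alikes nearer the camera. In the top view the larger steel one is at (363,190), the smaller at (310,205), and the press is around (205,188) with its lever end near (258,215).

```bash
cat > h.py <<'E'
import cv2,numpy as np
from station import env
def cam(n):
    s=env.get_state(); c=env.capture(n)
    if n=="wrist":
        T=np.eye(4);T[:3,:3]=s["ee_rot"];T[:3,3]=s["tcp_pos"];M=T@c["T_tool_cam"]
        c["Rc"],c["o"]=M[:3,:3],M[:3,3]
    else: c["Rc"]=c["R"].T;c["o"]=-c["R"].T@c["t"]
    return c
def ray(c,p):
    u=cv2.undistortPoints(np.float64(p).reshape(-1,1,2),c["intrinsics"],c["dist"]).reshape(-1,2)
    return np.c_[u,np.ones(len(u))]@c["Rc"].T
def plane(c,p,z):
    d=ray(c,p);return c["o"]+d*((z-c["o"][2])/d[:,2])[:,None]
def tri(c1,p1,c2,p2):
    d1=ray(c1,p1);d2=ray(c2,p2);out=[]
    for a,b in zip(d1,d2):
        k=np.linalg.lstsq(np.c_[a,-b],c2["o"]-c1["o"],rcond=None)[0]
        x,y=c1["o"]+k[0]*a,c2["o"]+k[1]*b; out.append(np.r_[(x+y)/2,np.linalg.norm(x-y)])
    return np.array(out)
E
python3 - <<'E'
from h import *
t=cam("top");s=cam("side")
print(plane(t,[[363,190],[310,205],[243,212],[180,165]],[.08,.08,.16,.16][0] ).round(3))
a=t["image"];w=cv2.resize(a[130:250,150:450],(800,320),interpolation=3)
b=cv2.resize(s["image"][130:280,250:450],(800,600),interpolation=3)[:, :]
cv2.imwrite("pics/tc.png",w);cv2.imwrite("pics/sc.png",b)
E
```

```text
[[ 0.469 -0.455  0.08 ]
 [ 0.43  -0.304  0.08 ]
 [ 0.414 -0.115  0.08 ]
 [ 0.555  0.066  0.08 ]]
```

View pics/sc.png

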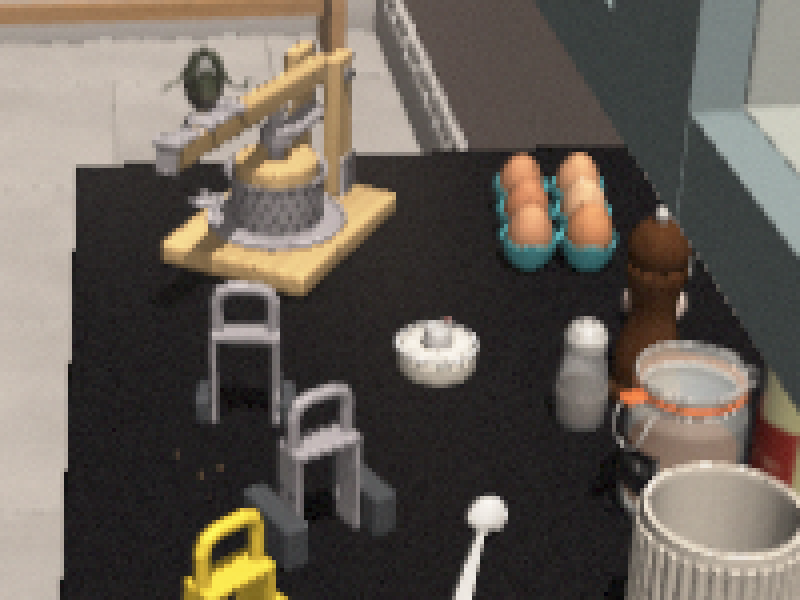

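View pics/tc.png

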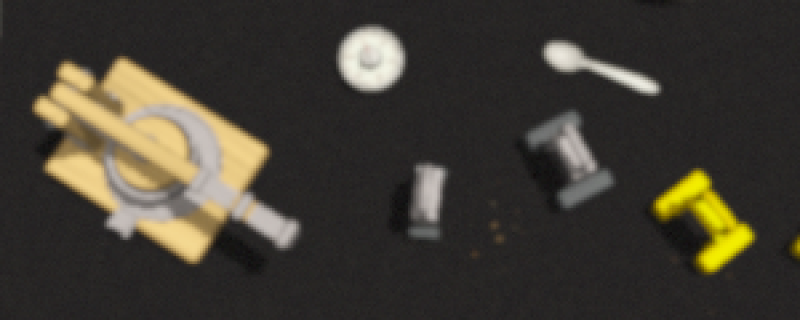

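The side crop confirms the far, smaller-block weight and, nearer, the large rider with its wide blocks. In the top crop the rider centre is at about (568,158) and the lever runs from (70,90) to (290,235). I'll go over the large rider with the wrist camera.

carry_out:
  steps:
    - [[-27, -40, -11], [0, 0, 6], 1]
    - [[-54, -80, -22], [0, 0, 12], 1]
    - [[-81, -120, -34], [0, 0, 18], 1]
    - [[-108, -160, -45], [0, 0, 24], 1]
    - [[-135, -200, -56], [0, 0, 30], 1]
    - [[-162, -240, -67], [0, 0, 36], 1]
    - [[-189, -280, -78], [0, 0, 42], 1]
    - [[-216, -320, -90], [0, 0, 48], 1]

```text
t: 1.05
tcp_pos: [0.2848, 0.1726, 0.3044]
ee_rot: [[-0.4, 0.917, 0.001], [0.917, 0.4, 0.0], [-0.0, 0.001, -1.0]]
ft_force: [1.2, -1.1, 0.4]
finger_gap: 0.0911
grasp_force: 0.0
```

```bash
python3 - <<'E'
from h import *
s=env.get_state();R=s["ee_rot"]
print(s["q"].round(2),R.round(2).tolist(),(R.T@(np.array([.455,-.44,.30])-s["tcp_pos"])*1000).round())
E
```

```text
[ 0.51 -0.13  1.85 -0.    1.42  0.1 ] [[-0.4, 0.92, 0.0], [0.92, 0.4, 0.0], [-0.0, 0.0, -1.0]] [-630.  -89.    4.]
```

carry_out:
  steps:
    - [[-40, -6, 0], [0, 0, 6], 1]
    - [[-80, -12, 0], [0, 0, 12], 1]
    - [[-120, -18, 0], [0, 0, 18], 1]
    - [[-160, -24, 0], [0, 0, 24], 1]
    - [[-200, -30, 0], [0, 0, 30], 1]
    - [[-240, -34, 0], [0, 0, 36], 1]
    - [[-280, -40, 0], [0, 0, 42], 1]
    - [[-315, -45, 0], [0, 0, 48], 1]

```text
t: 1.85
tcp_pos: [0.3707, -0.134, 0.304]
ee_rot: [[0.416, 0.909, 0.0], [0.909, -0.416, -0.0], [0.0, 0.0, -1.0]]
ft_force: [0.1, 1.3, -0.4]
finger_gap: 0.0913
grasp_force: 0.0
```

```bash
python3 - <<'E'
from h import *
s=env.get_state();R=s["ee_rot"]
c=cam("wrist");cv2.imwrite("pics/w1.png",c["image"])
print(s["q"].round(2),R.round(2).tolist(),(R.T@(np.array([.455,-.44,.30])-s["tcp_pos"])*1000).round())
E
```

```text
[-0.38 -0.02  1.76  0.    1.41  0.05] [[0.42, 0.91, 0.0], [0.91, -0.42, -0.0], [0.0, 0.0, -1.0]] [-243.  204.    4.]
```

carry_out:
  steps:
    - [[-32, 27, 0], [0, 0, 6], 1]
    - [[-64, 54, 0], [0, 0, 12], 1]
    - [[-96, 81, 0], [0, 0, 18], 1]
    - [[-128, 108, 0], [0, 0, 24], 1]
    - [[-160, 135, 0], [0, 0, 30], 1]
    - [[-190, 160, 0], [0, 0, 36], 1]
    - [[-220, 185, 0], [0, 0, 41], 1]
    - [[-243, 204, 0], [0, 0, 41], 1]

```text
t: 2.7
tcp_pos: [0.4571, -0.4393, 0.3032]
ee_rot: [[0.909, 0.417, -0.0], [0.417, -0.909, 0.0], [-0.0, -0.0, -1.0]]
ft_force: [-0.3, -0.3, -0.5]
finger_gap: 0.0911
grasp_force: 0.0
```

```bash
python3 - <<'E'
from h import *
c=cam("wrist");cv2.imwrite("pics/w2.png",c["image"])
cv2.imwrite("pics/w12.png",np.vstack([cv2.resize(cv2.imread("pics/w1.png"),(480,300)),cv2.resize(c["image"],(480,300))]))
E
```

```text
(no output)
```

View pics/w12.png

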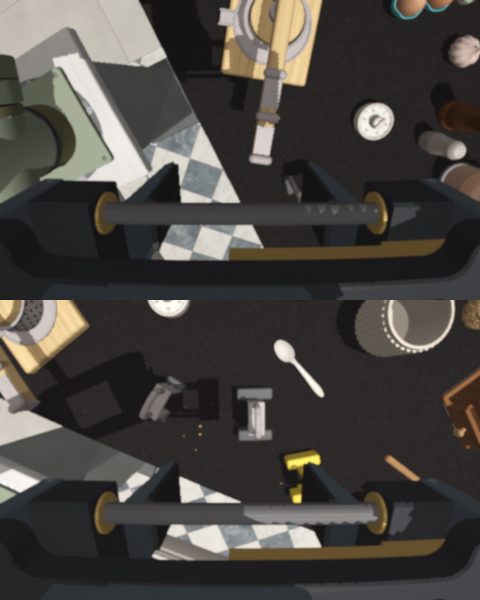

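The upper picture shows the press lever with its two notches' cross bars, at about (262,150) for the end and (272,80) for the inner one. The lower shows the large rider at (255,115), nearly aligned with the view, and the small one to its left. I'll take a second wrist position for height.

carry_out:
  steps:
    - [[-20, -30, 20], [0, 0, 0], 1]
    - [[-40, -60, 40], [0, 0, 0], 1]
    - [[-40, -60, 40], [0, 0, 0], 1]
    - [[-40, -60, 40], [0, 0, 0], 1]

```text
t: 3.15
tcp_pos: [0.3948, -0.3988, 0.2637]
ee_rot: [[0.908, 0.418, -0.0], [0.418, -0.908, 0.001], [0.0, -0.001, -1.0]]
ft_force: [0.7, -0.8, 0.7]
finger_gap: 0.0913
grasp_force: 0.0
```

```bash
cat >> h.py <<'E'
def save(c,n): np.savez(n,**{k:np.array(v) for k,v in c.items()})
E
python3 - <<'E'
from h import *
c=cam("wrist");save(c,"w3.npz");print(env.get_state()["tcp_pos"])
a=cv2.imread("pics/w2.png")[90:220,270:420];b=c["image"][50:220,300:500]
cv2.imwrite("pics/w3c.png",np.vstack([cv2.resize(a,(600,None) if 0 else (346,300),interpolation=3),cv2.resize(b,(346,294),interpolation=3)]))
cv2.imwrite("pics/w3.png",c["image"])
for im in (cv2.imread("pics/w2.png"),c["image"]):
    h=cv2.cvtColor(im,cv2.COLOR_BGR2HSV)
    m=((h[...,2]>55)&(h[...,1]<90)).astype(np.uint8); m[225:]=0
    n,l,st,ce=cv2.connectedComponentsWithStats(m)
    print([(st[i].tolist(),ce[i].round(1).tolist()) for i in range(1,n) if st[i,4]>250])
E
```

```text
[ 0.39596552 -0.39987941  0.26474677]
[([0, 0, 17, 23, 255], [7.7, 8.9]), ([0, 0, 110, 95, 5260], [50.8, 35.7]), ([196, 0, 59, 25, 1118], [225.8, 10.0]), ([472, 0, 136, 77, 8737], [537.4, 34.0]), ([364, 52, 70, 79, 1445], [394.9, 86.1]), ([0, 82, 230, 143, 11350], [66.3, 185.9]), ([185, 101, 60, 62, 1820], [212.9, 133.0]), ([316, 116, 48, 73, 2463], [340.9, 152.0])]
[([0, 1, 78, 108, 2872], [30.2, 68.1]), ([14, 0, 73, 57, 1670], [48.1, 18.2]), ([539, 0, 101, 45, 3735], [590.8, 18.7]), ([422, 13, 72, 90, 1665], [453.9, 51.6]), ([229, 66, 62, 71, 2121], [257.0, 98.8]), ([368, 84, 55, 82, 3301], [398.6, 123.9]), ([0, 97, 288, 128, 18178], [94.7, 182.0])]
```

View pics/w3c.png

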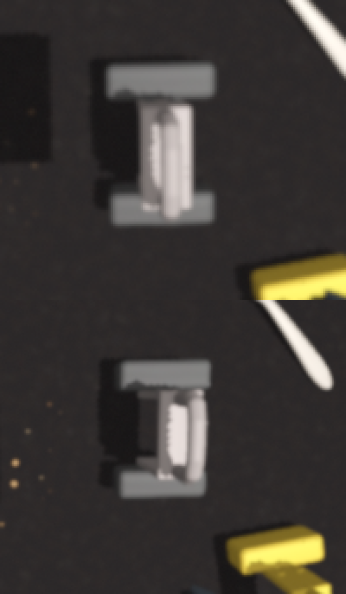

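The crops show the blocks (upper pic at (161,81) and (163,207)) and the grip bar leaning out by parallax, centred at (171,163) above and (197,437) below.

```bash
python3 - <<'E'
from h import *
c3=dict(np.load("w3.npz"))
T=np.eye(4);T[:3,:3]=[[.909,.417,0],[.417,-.909,0],[0,0,-1]];T[:3,3]=[.4571,-.4393,.3032]
M=T@env.capture("wrist")["T_tool_cam"];c2=dict(c3,Rc=M[:3,:3],o=M[:3,3])
A=lambda p:[[270+x/2.307,90+y/2.307] for x,y in p]
B=lambda p:[[300+x/1.73,50+y/1.73] for x,y in p]
pa=A([[171,163],[168,113],[173,213],[161.5,81],[163,207]]);pb=B([[197,137],[197,93],[196,181],[165,76],[163,184]])
r=tri(c2,pa,c3,pb);print(r.round(4))
# blocks' top edges on z=.036 plane : left/right ends of blocks
q2=plane(c2,A([[108,81],[215,81],[112,207],[214,207]]),.036);q3=plane(c3,B([[121,75],[210,75],[121,184],[205,184]]),.036)
for q in(q2,q3):
  d=(q[0]+q[1]-q[2]-q[3])/2;print("centre",q.mean(0).round(4),"axis deg",np.degrees(np.arctan2(d[1],d[0])).round(1),"sep",np.linalg.norm(d).round(4))
  e=q[0]-q[1]+q[2]-q[3];print(" block y-dir deg",np.degrees(np.arctan2(e[1],e[0])).round(1),np.linalg.norm(e).round(4)/2)
for c,p in((c2,pa[0]),(c3,pb[0])): print("bar@.116",plane(c,[p],.12).round(4))
s=env.get_state();print("tool x deg",np.degrees(np.arctan2(s["ee_rot"][1,0],s["ee_rot"][0,0])),s["tcp_pos"])
E
```

```text
[[ 4.820e-01 -4.569e-01  1.128e-01  2.300e-03]
 [ 5.029e-01 -4.453e-01  1.134e-01  2.400e-03]
 [ 4.600e-01 -4.685e-01  1.120e-01  2.300e-03]
 [ 5.128e-01 -4.422e-01  2.660e-02  3.000e-04]
 [ 4.462e-01 -4.749e-01  2.960e-02  1.000e-03]]
centre [ 0.4805 -0.4574  0.036 ] axis deg 26.1 sep 0.073
 block y-dir deg 114.7 0.0603
centre [ 0.4793 -0.4571  0.036 ] axis deg 26.4 sep 0.074
 block y-dir deg 115.1 0.0599
bar@.116 [[ 0.4836 -0.455   0.12  ]]
bar@.116 [[ 0.4809 -0.4558  0.12  ]]
tool x deg 24.759142760158426 [ 0.39651256 -0.40038047  0.26516362]
```

carry_out:
  steps:
    - [[18, 29, 20], [0, 0, -1], 1]
    - [[36, 58, 40], [0, 0, -1], 1]
    - [[53, 86, 60], [0, 0, -1], 1]
    - [[53, 86, 60], [0, 0, -1], 1]
    - [[53, 86, 60], [0, 0, -1], 1]

```text
t: 3.75
tcp_pos: [0.4805, -0.456, 0.2035]
ee_rot: [[0.9, 0.435, -0.0], [0.435, -0.9, 0.0], [-0.0, -0.0, -1.0]]
ft_force: [-0.6, 0.2, 0.5]
finger_gap: 0.0913
grasp_force: 0.0
```

```bash
python3 - <<'E'
from h import *
P=[]
for i in range(6):
    s=env.get_state();P.append(s["tcp_pos"]);env.capture("top")
R=s["ee_rot"];p=np.mean(P,0);print(p,(R.T@(np.array([.4808,-.4568,.097])-p)*1000).round(1),np.degrees(np.arctan2(R[1,0],R[0,0])))
E
```

```text
[ 0.47976947 -0.45576212  0.20508204] [  0.4   1.1 108.1] 25.725914694687713
```

carry_out:
  squeeze: 30
  steps:
    - [[0, 1, 35], [0, 0, 0], 1]
    - [[0, 1, 70], [0, 0, 0], 1]
    - [[0, 1, 95], [0, 0, 0], 1]
    - [[0, 1, 107], [0, 0, 0], 1]
    - [[0, 1, 107], [0, 0, 0], 1]
    - [[0, 1, 107], [0, 0, 0], 0.3]
    - [[0, 1, 107], [0, 0, 0], 0.3]

```text
t: 4.75
tcp_pos: [0.4807, -0.4573, 0.099]
ee_rot: [[0.901, 0.434, 0.003], [0.434, -0.901, -0.003], [0.001, 0.003, -1.0]]
ft_force: [0.4, -0.3, -0.4]
finger_gap: 0.0782
grasp_force: 0.0
```

carry_out:
  squeeze: 40
  steps:
    - [[0, 0, 0], [0, 0, 0], 0.2]
    - [[0, 0, 0], [0, 0, 0], 0.15]
    - [[0, 0, 0], [0, 0, 0], 0.1]
    - [[0, 0, 0], [0, 0, 0], 0]
    - [[0, 0, 0], [0, 0, 0], 0]
    - [[0, 0, 0], [0, 0, 0], 0]
    - [[0, 0, 0], [0, 0, 0], 0]

```text
t: 5.45
tcp_pos: [0.4799, -0.4564, 0.0968]
ee_rot: [[0.901, 0.434, -0.0], [0.434, -0.901, 0.0], [0.0, -0.0, -1.0]]
ft_force: [-0.2, -0.1, 0.7]
finger_gap: 0.0219
grasp_force: 0.0
```

carry_out:
  squeeze: 40
  steps:
    - [[0, 0, 0], [0, 0, 0], 0]
    - [[0, 0, 0], [0, 0, 0], 0]
    - [[0, 0, 0], [0, 0, 0], 0]
    - [[0, 0, 0], [0, 0, 0], 0]
    - [[0, 0, -5], [0, 0, 0], 0]
    - [[0, 0, -15], [0, 0, 0], 0]
    - [[0, 0, -30], [0, 0, 0], 0]
    - [[0, 0, -50], [0, 0, 0], 0]

```text
t: 6.25
tcp_pos: [0.479, -0.4557, 0.146]
ee_rot: [[0.901, 0.434, -0.003], [0.434, -0.901, 0.003], [-0.001, -0.004, -1.0]]
ft_force: [-0.5, -0.1, -7.5]
finger_gap: 0.009
grasp_force: 40.0
```

Gripped (gap 9 mm, load about 8 N). I'll lift and move part-way, while measuring the lever.

carry_out:
  steps:
    - [[0, 0, -40], [0, 0, 0], 0]
    - [[0, 0, -80], [0, 0, 0], 0]
    - [[-5, -10, -120], [0, 0, 4], 0]
    - [[-15, -35, -160], [0, 0, 10], 0]
    - [[-30, -75, -175], [0, 0, 17], 0]
    - [[-40, -115, -180], [0, 0, 24], 0]
    - [[-50, -150, -180], [0, 0, 30], 0]
    - [[-50, -150, -180], [0, 0, 30], 0]

```text
t: 7.05
tcp_pos: [0.3653, -0.3384, 0.3276]
ee_rot: [[0.997, -0.075, -0.004], [-0.075, -0.997, 0.004], [-0.004, -0.004, -1.0]]
ft_force: [0.7, 2.3, -6.9]
finger_gap: 0.0092
grasp_force: 40.1
```

```bash
python3 - <<'E'
from h import *
s=env.get_state();print(s["q"].round(2),s["tcp_pos"].round(3),s["ee_rot"].round(2).tolist())
c=cam("wrist");cv2.imwrite("pics/w4.png",c["image"]);save(c,"w4.npz")
a=cv2.imread("pics/w1.png")[80:230,300:400]
cv2.imwrite("pics/l.png",np.hstack([cv2.resize(a,(400,600),interpolation=3),cv2.resize(c["image"],(400,250))[np.r_[0:250,[0]*350]]]))
E
```

```text
[-0.77  0.15  1.51  0.    1.49  0.88] [ 0.365 -0.338  0.328] [[1.0, -0.08, -0.0], [-0.08, -1.0, 0.0], [-0.0, -0.0, -1.0]]
```

View pics/l.png

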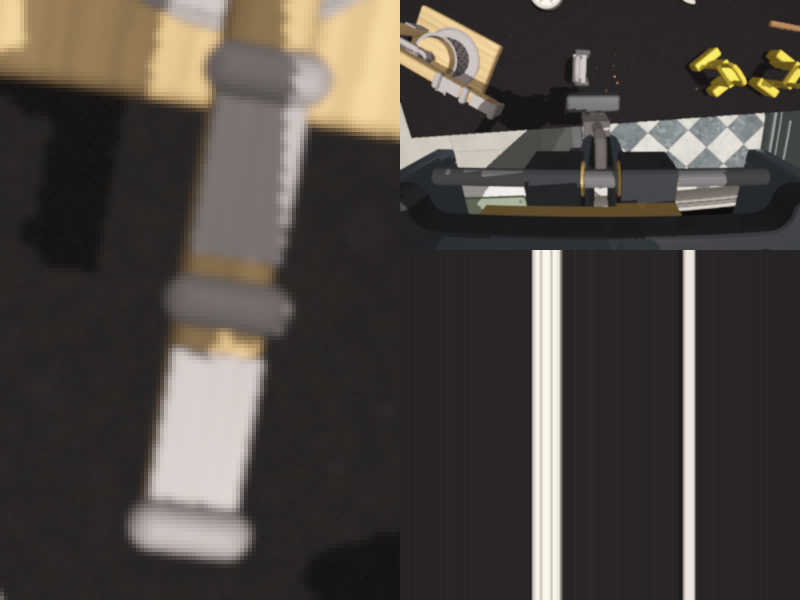

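The left crop (scale 4, origin (300,80) of w1) shows three cross bars at (190,535), (230,305) and (268,75); the outer notch is between the first two. The right one shows the held weight and the lever at left.

```bash
python3 - <<'E'
from h import *
c4=dict(np.load("w4.npz"));t=cam("top");save(t,"t4.npz")
T=np.eye(4);T[:3,:3]=[[.416,.909,0],[.909,-.416,0],[0,0,-1]];T[:3,3]=[.3707,-.134,.304]
M=T@c4["T_tool_cam"];c1=dict(c4,Rc=M[:3,:3],o=M[:3,3]);save(c1,"w1.npz")
p1=[[347.5,213.75],[357.5,156.25],[367,98.75]]
X=plane(c1,p1,.181);print(X.round(4),np.linalg.norm(np.diff(X,axis=0),axis=1))
ims=[]
for c,w in((c4,70),(t,70)):
    R=c["Rc"].T;px=cv2.projectPoints(X,cv2.Rodrigues(R)[0],-R@c["o"],c["intrinsics"],c["dist"])[0].reshape(-1,2);print(px.round(1))
    x,y=np.maximum((px.mean(0)-[40,35]).astype(int),0);print("origin",x,y)
    ims.append(cv2.resize(c["image"][y:y+70,x:x+80],(640,560),interpolation=3)[:, :400*2][:,:640])
cv2.imwrite("pics/m.png",np.hstack([cv2.resize(i,(400,350)) for i in ims]))
E
```

```text
[[ 0.3835 -0.1647  0.181 ]
 [ 0.4132 -0.1186  0.181 ]
 [ 0.4402 -0.0762  0.181 ]] [0.05478016 0.0502633 ]
[[148.1 179. ]
 [ 98.6 153.7]
 [ 53.9 130.8]]
origin 60 119
[[256.1 217.9]
 [238.5 207. ]
 [222.4 197.3]]
origin 198 172
```

View pics/m.png

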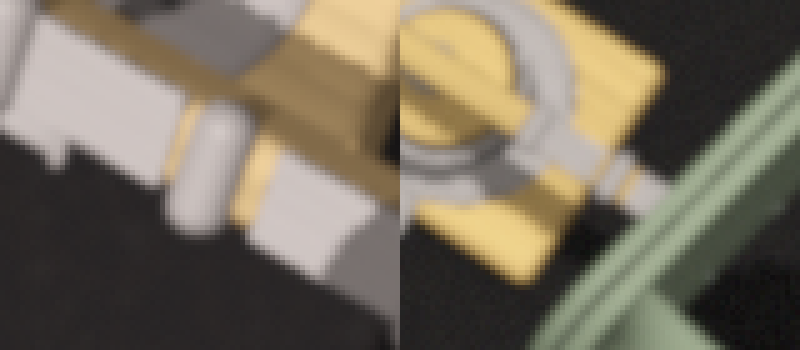

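The left part (w4) shows the middle bar at (208,168), i.e. full pixel (101.6,152.6). In the right part (top view) it's at (217,174), i.e. (241.4,206.8).

```bash
python3 - <<'E'
from h import *
c1,c4,t=[dict(np.load(f)) for f in("w1.npz","w4.npz","t4.npz")]
p1=[[347.5,213.75],[357.5,156.25],[367,98.75]]
print(tri(c1,p1[1:2],c4,[[101.6,152.6]]).round(4))
print(tri(c1,p1[:2],t,[[258,217],[241.2,206.8]]).round(4))
print(tri(t,[[241.2,206.8]],c4,[[101.6,152.6]]).round(4))
for c,p in((c1,p1[1]),(c4,[101.6,152.6]),(t,[241.2,206.8])):print(plane(c,[p],.176).round(4))
E
```

```text
[[ 4.135e-01 -1.193e-01  1.771e-01  3.000e-04]]
[[ 0.3849 -0.1681  0.1735  0.0039]
 [ 0.4152 -0.1225  0.1627  0.0027]]
[[ 0.4137 -0.1262  0.1862  0.0018]]
[[ 0.4134 -0.1196  0.176 ]]
[[ 0.4136 -0.1186  0.176 ]]
[[ 0.4145 -0.125   0.176 ]]
```

carry_out:
  steps:
    - [[-13, -17, 0], [0, 0, 5], 0]
    - [[-26, -34, 0], [0, 0, 10], 0]
    - [[-39, -51, 0], [0, 0, 15], 0]
    - [[-52, -68, 0], [0, 0, 20], 0]
    - [[-65, -85, 0], [0, 0, 25], 0]
    - [[-78, -102, 0], [0, 0, 28], 0]
    - [[-78, -102, 0], [0, 0, 28], 0]
    - [[-78, -102, 0], [0, 0, 28], 0]

```text
t: 7.95
tcp_pos: [0.3, -0.2363, 0.3272]
ee_rot: [[0.846, -0.533, 0.001], [-0.533, -0.846, -0.002], [0.002, 0.001, -1.0]]
ft_force: [-0.1, -0.0, -7.4]
finger_gap: 0.0089
grasp_force: 40.0
```

```bash
python3 - <<'E'
from h import *
s=env.get_state();print(s["q"].round(2),s["tcp_pos"].round(4),s["ee_rot"].round(3).tolist())
c=cam("wrist");save(c,"w5.npz")
X=np.array([[.3837,-.1645,.181],[.4135,-.119,.178],[.4402,-.0762,.175]])
R=c["Rc"].T;px=cv2.projectPoints(X,cv2.Rodrigues(R)[0],-R@c["o"],c["intrinsics"],c["dist"])[0].reshape(-1,2);print(px.round(1))
x,y=np.maximum((px[:2].mean(0)-[80,60]).astype(int),0);print(x,y)
cv2.imwrite("pics/w5.png",cv2.resize(c["image"][y:y+120,x:x+160],(800,600),interpolation=3))
E
```

```text
[-0.7  -0.05  1.73 -0.    1.46  1.44] [ 0.3    -0.2363  0.3272] [[0.846, -0.533, 0.001], [-0.533, -0.846, -0.002], [0.002, 0.001, -1.0]]
[[212.9 152.1]
 [159.6 151.1]
 [112.9 151.5]]
106 91
```

View pics/w5.png

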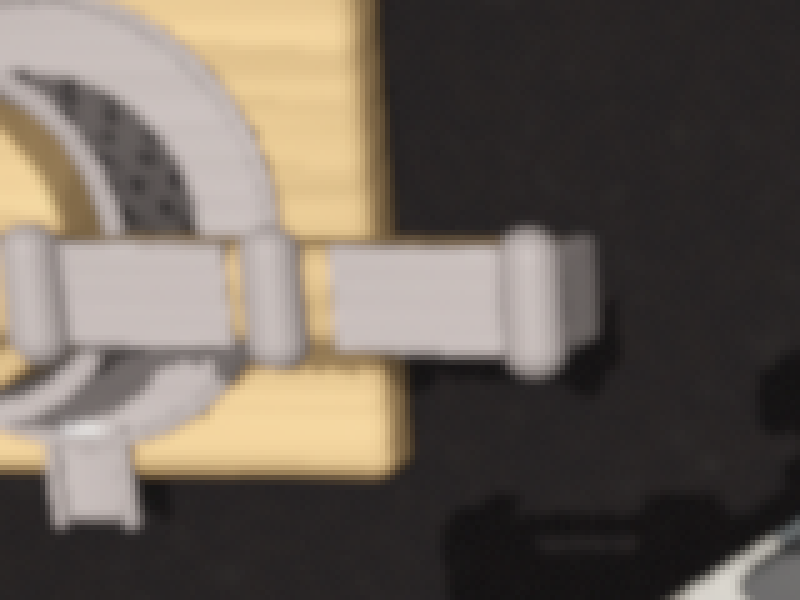

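The three bars are at (533,303), (273,297) and (35,295), within 1 px of the prediction from the earlier view.

```bash
python3 - <<'E'
from h import *
c1,c5=[dict(np.load(f)) for f in("w1.npz","w5.npz")]
r=tri(c1,[[347.5,213.75],[357.5,156.25],[367,98.75]],c5,[[212.6,151.6],[160.6,150.4],[113,150]])
print(r.round(4),np.linalg.norm(np.diff(r[:,:3],axis=0),axis=1))
n=r[:2,:3].mean(0);d=r[2]-r[0];print("notch",n,"dir",np.degrees(np.arctan2(d[1],d[0])))
s=env.get_state();R=s["ee_rot"];print(s["tcp_pos"],R[:,1],np.degrees(np.arctan2(R[1,1],R[0,1])),(R.T@(n-s["tcp_pos"])*1000).round(1))
E
```

```text
[[ 3.839e-01 -1.646e-01  1.814e-01  6.000e-04]
 [ 4.136e-01 -1.195e-01  1.764e-01  4.000e-04]
 [ 4.414e-01 -7.660e-02  1.738e-01  5.000e-04]] [0.05420026 0.05122463]
notch [ 0.39873571 -0.14204144  0.17891927] dir 56.85331889815176
[ 0.30020348 -0.23646157  0.3271489 ] [-5.33310127e-01 -8.45919437e-01  7.84168041e-04] -122.22939194598884 [  32.8 -132.5  148.2]
```

carry_out:
  steps:
    - [[6, -22, 0], [0, 0, 0.5], 0]
    - [[12, -50, 0], [0, 0, 0.5], 0]
    - [[19, -80, 0], [0, 0, 0.5], 0]
    - [[26, -105, 0], [0, 0, 0.5], 0]
    - [[31, -124, 0], [0, 0, 0.5], 0]
    - [[33, -132, 0], [0, 0, 0.5], 0]
    - [[33, -132, 0], [0, 0, 0.5], 0]
    - [[33, -132, 0], [0, 0, 0.5], 0]

```text
t: 8.8
tcp_pos: [0.3975, -0.1423, 0.3267]
ee_rot: [[0.841, -0.541, -0.001], [-0.541, -0.841, -0.001], [-0.001, 0.001, -1.0]]
ft_force: [-0.2, -0.1, -7.0]
finger_gap: 0.009
grasp_force: 40.0
```

```bash
cat > st.py <<'E'
from h import *
P=[];F=[]
for i in range(4):
    s=env.get_state();P.append(s["tcp_pos"]);F.append(s["ft_force"]);c=env.capture("side")
R=s["ee_rot"];p=np.mean(P,0);print(s["t"],p.round(4),(R.T@(np.array([.3987,-.142,.201])-p)*1000).round(1),np.degrees(np.arctan2(R[1,1],R[0,1])).round(1),np.mean(F,0).round(2),s["q"].round(2))
E
python3 st.py
```

```text
8.95 [ 0.3974 -0.1423  0.3268] [  0.9  -1.  125.8] -122.8 [-0.21 -0.04 -7.37] [-0.37  0.02  1.66 -0.    1.46  1.77]
```

carry_out:
  steps:
    - [[1, -1, 15], [0, 0, 0], 0]
    - [[1, -1, 32], [0, 0, 0], 0]
    - [[1, -1, 50], [0, 0, 0], 0]
    - [[1, -1, 68], [0, 0, 0], 0]
    - [[1, -1, 85], [0, 0, 0], 0]
    - [[1, -1, 100], [0, 0, 0], 0]
    - [[1, -1, 110], [0, 0, 0], 0]
    - [[1, -1, 112], [0, 0, 0], 0]

```text
t: 9.8
tcp_pos: [0.3984, -0.1412, 0.214]
ee_rot: [[0.841, -0.542, -0.002], [-0.542, -0.841, 0.001], [-0.002, 0.0, -1.0]]
ft_force: [-0.5, -0.1, -7.4]
finger_gap: 0.0088
grasp_force: 40.0
```

```bash
python3 st.py
```

```text
9.95 [ 0.3991 -0.1414  0.2148] [ 0.   0.7 13.8] -122.8 [-0.23 -0.04 -7.38] [-0.37  0.08  1.88  0.    1.19  1.78]
```

carry_out:
  steps:
    - [[0, 1, 3], [0, 0, 0], 0]
    - [[0, 1, 6], [0, 0, 0], 0]
    - [[0, 1, 9], [0, 0, 0], 0]
    - [[0, 1, 12], [0, 0, 0], 0]
    - [[0, 1, 15], [0, 0, 0], 0]
    - [[0, 1, 17], [0, 0, 0], 0]
    - [[0, 1, 19], [0, 0, 0], 0]
    - [[0, 1, 19], [0, 0, 0], 0]

```text
t: 10.8
tcp_pos: [0.3987, -0.1422, 0.1959]
ee_rot: [[0.841, -0.541, -0.0], [-0.541, -0.841, -0.0], [0.0, 0.0, -1.0]]
ft_force: [-1.1, -0.6, -4.0]
finger_gap: 0.009
grasp_force: 40.0
```

```bash
python3 st.py
```

```text
10.95 [ 0.3987 -0.1421  0.196 ] [-0.1 -0.1 -5. ] -122.8 [-1.61 -0.01 -4.06] [-0.37  0.09  1.91 -0.    1.14  1.77]
```

carry_out:
  steps:
    - [[0, 0, 3], [0, 0, 0], 0]
    - [[0, 0, 6], [0, 0, 0], 0]
    - [[0, 0, 9], [0, 0, 0], 0]
    - [[0, 0, 12], [0, 0, 0], 0]
    - [[0, 0, 15], [0, 0, 0], 0]
    - [[0, 0, 17], [0, 0, 0], 0]
    - [[0, 0, 19], [0, 0, 0], 0]
    - [[0, 0, 20], [0, 0, 0], 0]

```text
t: 11.8
tcp_pos: [0.3989, -0.1422, 0.1758]
ee_rot: [[0.841, -0.541, 0.001], [-0.541, -0.841, -0.0], [0.001, 0.0, -1.0]]
ft_force: [-1.2, -2.5, -2.6]
finger_gap: 0.0088
grasp_force: 40.0
```

```bash
python3 st.py
```

```text
11.95 [ 0.3989 -0.1422  0.1758] [ -0.3  -0.  -25.2] -122.8 [-0.69 -2.29 -2.28] [-0.37  0.11  1.94  0.    1.09  1.77]
```

carry_out:
  steps:
    - [[0, 0, 0.7], [0, 0, 0], 0]
    - [[0, 0, 1.4], [0, 0, 0], 0]
    - [[0, 0, 2], [0, 0, 0], 0]
    - [[0, 0, 2], [0, 0, 0], 0]

```text
t: 12.4
tcp_pos: [0.3989, -0.1421, 0.1739]
ee_rot: [[0.841, -0.541, 0.0], [-0.541, -0.841, -0.0], [0.0, -0.0, -1.0]]
ft_force: [-0.9, -2.3, -1.9]
finger_gap: 0.0091
grasp_force: 40.0
```

carry_out:
  squeeze: 5
  steps:
    - [[0, 0, 0], [0, 0, 0], 0]
    - [[0, 0, 0], [0, 0, 0], 0]
    - [[0, 0, 0], [0, 0, 0], 0]

```text
t: 12.7
tcp_pos: [0.3986, -0.1419, 0.1739]
ee_rot: [[0.841, -0.541, -0.0], [-0.541, -0.841, 0.0], [-0.0, -0.0, -1.0]]
ft_force: [-0.6, -1.7, -2.5]
finger_gap: 0.0101
grasp_force: 5.0
```

Only a little weight is still on the gripper, so I'll open slowly.

carry_out:
  squeeze: 3
  steps:
    - [[0, 0, 0], [0, 0, 0], 0.12]
    - [[0, 0, 0], [0, 0, 0], 0.15]
    - [[0, 0, 0], [0, 0, 0], 0.2]
    - [[0, 0, 0], [0, 0, 0], 0.3]
    - [[0, 0, 0], [0, 0, 0], 0.4]
    - [[0, 0, 0], [0, 0, 0], 0.5]
    - [[0, 0, 0], [0, 0, 0], 0.5]
    - [[0, 0, 0], [0, 0, 0], 0.5]

```text
t: 13.5
tcp_pos: [0.3988, -0.142, 0.174]
ee_rot: [[0.841, -0.541, 0.0], [-0.541, -0.841, 0.0], [0.0, -0.0, -1.0]]
ft_force: [0.8, -0.0, -0.9]
finger_gap: 0.0455
grasp_force: 0.0
```

carry_out:
  steps:
    - [[0, 0, 0], [0, 0, 0], 0.5]
    - [[0, 0, 0], [0, 0, 0], 0.5]
    - [[0, 0, -8], [0, 0, 0], 0.5]
    - [[0, 0, -20], [0, 0, 0], 0.5]
    - [[0, 0, -40], [0, 0, 0], 0.5]
    - [[0, 0, -70], [0, 0, 0], 0.5]
    - [[0, 0, -100], [0, 0, 0], 0.5]
    - [[0, 0, -130], [0, 0, 0], 0.5]

```text
t: 14.3
tcp_pos: [0.3986, -0.142, 0.3058]
ee_rot: [[0.841, -0.541, 0.001], [-0.541, -0.841, -0.0], [0.001, -0.0, -1.0]]
ft_force: [0.7, -1.0, 0.2]
finger_gap: 0.0455
grasp_force: 0.0
```

carry_out:
  steps:
    - [[-15, 30, 0], [0, 0, 0], 0.5]
    - [[-30, 70, 0], [0, 0, 0], 0.5]
    - [[-32, 110, 0], [0, 0, 0], 0.5]
    - [[-32, 132, 0], [0, 0, 0], 0.5]
    - [[-32, 132, 0], [0, 0, 0], 0.5]
    - [[-32, 132, 0], [0, 0, 0], 0.5]

```text
t: 14.9
tcp_pos: [0.3005, -0.2356, 0.3043]
ee_rot: [[0.84, -0.542, 0.001], [-0.542, -0.84, 0.0], [0.001, -0.001, -1.0]]
ft_force: [0.4, 0.7, 0.4]
finger_gap: 0.0454
grasp_force: 0.0
```

```bash
python3 - <<'E'
from h import *
a=cam("wrist");s=cam("side");save(a,"w6.npz");save(s,"s6.npz")
cv2.imwrite("pics/f.png",np.hstack([cv2.resize(s["image"][125:245,270:370],(400,480),interpolation=3),cv2.resize(a["image"][60:240,60:210],(400,480),interpolation=3)]))
E
```

```text
(no output)
```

View pics/f.png

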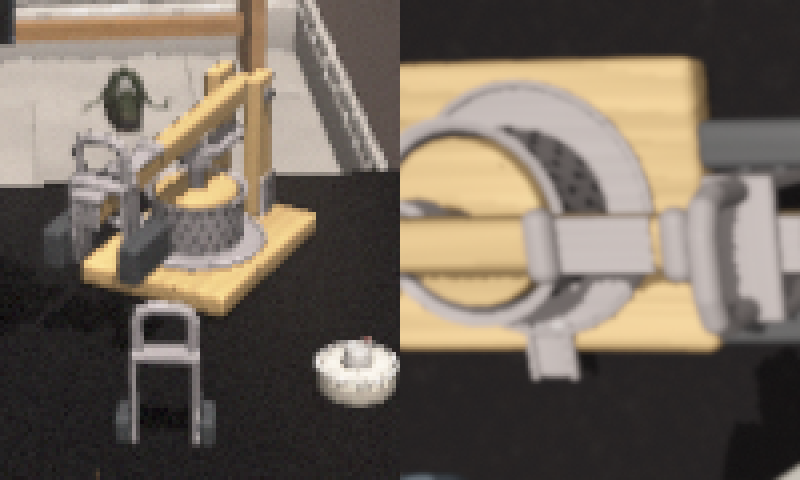

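The rider sits astride the lever, with its bridge between the middle and end bars, and the small weight hasn't moved. I'll do one numeric check that the lever is fully down.

```bash
python3 - <<'E'
from h import *
c=dict(np.load("w6.npz"))
for nm,p,X in(("mid",[163.1,151.5],[.4136,-.1195]),("inner",[112.5,151.9],[.4414,-.0766])):
  for z in(.14,.15,.16,.17,.18):
    q=plane(c,[p],z)[0];d=np.array([.542,.84]);print(nm,z,round(float((q[:2]-X)@d)*1000,1))
print(env.get_state()["ft_force"])
E
```

```text
mid 0.14 5.0
mid 0.15 0.2
mid 0.16 -4.7
mid 0.17 -9.6
mid 0.18 -14.4
inner 0.14 8.9
inner 0.15 2.4
inner 0.16 -4.1
inner 0.17 -10.6
inner 0.18 -17.1
[-0.5119948  -0.31259144  0.14532729]
```

```bash
python3 -c "
from station import env
print(env.job_done())"
```

```text
the job is handed in; nothing more can be done
None
```

The larger weight now hangs astride the lever in the outer notch and the lever measures fully down; the smaller weight was left where it stands, and the job is handed in.

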